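Rebuild the tiered bathroom organiser

TASK

The organiser on the ledge was taken apart for washing: thread its three tiers back on the pole of the stand, right way up, the widest at the bottom, then the medium one, then the smallest on top, each resting squarely on the part below. Lower each tier all the way down the pole rather than letting it drop, and leave the swab box, hairbrush, pill tin and tumbler where they are.

Things in the scene. Friction and masses are not known exactly. Their poses are not given: they have to be found in the camera images.
- stand: Fixed stand: round pale grey foot 130 mm across, 12 mm high; upright steel pole 14 mm thick in its middle, domed tip 192 mm above the ledge. Origin: pole axis at ledge level; z up. When done, the undersides lie above the ledge by: large tier 12 mm (on the foot), medium 82 mm (on the large one's sleeve), small 152 mm (on the medium one's sleeve). The lugs may point any way.
- large_tier_mid (a point): The widest of three loose tiers, pale grey plastic, lying right way up: round tray 170 mm across, 4 mm floor, rim wall 30 mm high; in its middle an upright sleeve, top 70 mm above the underside, 30 mm across (44 mm flange on top), 20 mm bore right through sleeve and floor. This point: on the bore axis, 35 mm above the underside; z up; lugs at +x and -x. About 110 g.
- medium_tier_mid (a point): The middle-sized of three loose tiers, pale grey plastic, lying right way up: round tray 140 mm across, 4 mm floor, rim wall 30 mm high; in its middle an upright sleeve, top 70 mm above the underside, 30 mm across (44 mm flange on top), 20 mm bore right through sleeve and floor. This point: on the bore axis, 35 mm above the underside; z up; lugs at +x and -x. About 85 g.
- small_tier_mid (a point): The smallest of three loose tiers, pale grey plastic, lying right way up: round tray 110 mm across, 4 mm floor, rim wall 30 mm high; in its middle an upright sleeve, top 32 mm above the underside, 30 mm across (44 mm flange on top), 20 mm bore right through sleeve and floor. This point: on the bore axis, 16 mm above the underside; z up; lugs at +x and -x. About 55 g.
- large_tier: The same tier; origin on the bore axis at its underside. Two solid grip lugs stick out of the rim on opposite sides, along +x and -x: each 18 mm wide (y), 28 mm long (x), from 14 to 30 mm above the underside; lug centres 99 mm from the axis, 22 mm above the underside.
- medium_tier: The same tier; origin on the bore axis at its underside. Two solid grip lugs stick out of the rim on opposite sides, along +x and -x: each 18 mm wide (y), 28 mm long (x), from 14 to 30 mm above the underside; lug centres 84 mm from the axis, 22 mm above the underside.
- small_tier: The same tier; origin on the bore axis at its underside. Two solid grip lugs stick out of the rim on opposite sides, along +x and -x: each 18 mm wide (y), 28 mm long (x), from 14 to 30 mm above the underside; lug centres 69 mm from the axis, 22 mm above the underside.
- swab_box: Bystander: lidded clear acrylic box of cotton swabs, 84 x 114 mm, 85 mm high with its knob; origin at the centre of its underside.
- hairbrush: Bystander: pink plastic hairbrush lying bristles up, 211 mm long along its x, 66 mm wide, 29 mm high; origin at the neck, at its underside; the head is on the +x side.
- pill_tin: Bystander: round aluminium pill tin 72 mm across, 24 mm high; origin at the centre of its underside.
- tumbler: Bystander: glass tumbler 74 mm across, 105 mm high, standing upright; origin at the centre of its underside.
Mind the look-alikes: they are no part of the job. What is shaped like the large_tier but green or red is not meant.

How it is judged:
By the outcome, as a careful person would: the job done as asked, in the order asked, and still so for the second after the job is handed in, with the robot touching nothing.
It also fails if it takes over 72 s, if anything falls off the work surface, if the arm or the gripper's body presses on something with over 40 N, if the wrist force passes 120 N, or if a joint passes its speed limit or range.

ROBOT

A 7-joint arm with a two-finger parallel gripper is mounted at the origin on the work surface. World frame = base frame: x ahead of the robot, y to its left, z up, the work surface at z = 0. Lengths are in m, angles in rad, forces in N, time in s.
With the tool pointing down it reaches from about 0.4 to 0.85 m from the base axis. Payload 10.4 kg.
Tool frame: the origin (TCP) lies midway between the tips of the shut fingers; the grasp point (between the pads) lies 19 mm behind it; z points along the fingers, y is the line along which they close (so a half turn about z gives the same grasp; the last joint's range is limited). The gripper opens to 85 mm and grips with 20 to 120 N. Pads are 22 mm wide; open, the fingers measure 114 mm over their backs; the gripper's body (76 mm by 85 mm) begins 54 mm behind the grasp point. The pads swing forward as they close: fully open they stand 13 mm farther back than shut.
Start: joints at [-1.321, 0.332, -0.065, 1.46, 0.022, 1.35, -0.088], TCP at [0.168, 0.602, 0.231] pointing down, gripper open.
Joint ranges: [-2.6, 2.6], [-0.5, 2.12], [-1.47, 1.34], [0.16, 2.42], [-1.27, 4.41], [0.06, 2.06], [-2.6, 2.6]. Speed limits (rad/s): [2.22, 2.22, 2.79, 2.79, 3.14, 3.14, 3.14].

INTERFACE

Orientations are given as a unit quaternion [x, y, z, w].
In Python, from workcell import monitor, eyes, manip gives the robot as it stands.
- The arm moves only by the tool send_rows, never from a script. Its arguments are lists of equal length, an entry for each row: "offset": the shift along the tool's x, y, z in mm, a list of three; "roll": the turn about the tool's z in rad. In form: {"offset": [[tx, ty, tz], ...], "roll": [roll, ...]}. A call has exactly 5 rows; each row is the pose to reach, as a shift and turn from the pose commanded when the call began, along the tool's axes at that moment; what a row does not reach only later rows make up. A row lasts 1/12 s, in which the tool goes at most 41.7 mm and 7.16 degrees, less where a joint would pass 70% of its speed; a pose out of reach is approached as far as the arm can. A call with a gripper value outside its range is refused whole. "jaw" is the opening, from 0 (shut) to 1 (fully open), set as the call begins (left out, the last holds). The fingers move at their own pace and stop on an object; "newtons" is the grip in N (left out, the last holds). Time passes only in rows, so rows that repeat a pose let the fingers close, or fill a call up. It gives the time, the measured TCP pose, the force and the opening at its end, in the units of the state.
- monitor.get_obs(): the state, without advancing time (a new reading comes with each control period).
- eyes.camera(name): name is "side" or "top"; returns (picture, depth): 400x640x3 uint8, blue, green, red; 400x640 float32, m along the optical axis (not along the pixel's ray), 0 where there is no reading.
- eyes.camera_params(name): a dict with "fovy" (degrees; the focal length in pixels is half the picture's height over the tangent of half this angle, whatever the lens; pixels are square), "cx", "cy" (the principal point, pixels), "R" (3x3) and "t" (3): a world point X has camera coordinates R X + t. Camera axes: x right, y down, z forward; pixel columns grow to the right and rows downward; lengths in m; the calibration is good to about 2 mm. A picture is of the moment at which its call begins. camera_params takes no time and is no camera call.
- manip.hand_in(): hands the job in, once; it reports no verdict.
The state is a dict: "clock": time; "joint_pos": joint angles; "joint_velocities": joint speeds; "tau": joint torques, N m; "position": TCP position; "ee_rot": TCP orientation; "ft_force": force on the tool from outside, world axes, zero at the start; "torque": the same for the moment, N m; "grip_width": opening from 0.0 (shut) to 1.0 (fully open).
Only numpy, scipy, OpenCV 4.12 (cv2) and the standard library are available. Lean on these libraries where they do the work, as an engineer would, in place of code of your own. Each camera call takes 0.05 s, during which the arm holds its last target. There are 200 camera calls.

## Working session

There is one attempt and no reset: what is moved stays moved. The work goes in short steps, Python scripts to look and compute and a tool call to move; the robot and the scene stay as the last step left them, time stands still between calls to the robot, and variables do not carry over. Pictures are saved under pics/ and viewed, on a budget of 10 in all, crops included, one or two more only if the job needs it, and the job is handed in when it is done.

Besides the shell and the picture viewer there is one more tool, called after ">>>" as name(argument=value, ...) on one line, values as JSON. send_rows: Moves the arm, as the interface text tells. Its arguments: {"type":"object","properties":{"offset":{"type":"array"},"roll":{"type":"array"},"jaw":{"type":"number"},"newtons":{"type":"number"}},"required":["offset","roll"]}

```bash
ls; mkdir -p pics; python3 - <<'E'
from workcell import monitor, eyes, manip
import cv2,numpy as np
o=monitor.get_obs(); print({k:np.round(v,3) for k,v in o.items()})
for n in("top","side"):
    p,d=eyes.camera(n); cv2.imwrite(f"pics/{n}0.png",p); np.savez(f"pics/{n}0.npz",p=p,d=d); print(n,eyes.camera_params(n),d.min(),d.max())
E
```

```text
pics
{'clock': np.float64(0.0), 'joint_pos': array([-1.321,  0.333, -0.065,  1.461,  0.022,  1.35 , -0.088]), 'joint_velocities': array([ 0.001, -0.001, -0.001,  0.001,  0.   , -0.001,  0.002]), 'tau': array([-2.0000e-03, -6.2546e+01,  4.8000e-02, -3.9160e+01,  1.6000e-02,
        1.0000e-02, -0.0000e+00]), 'position': array([0.168, 0.602, 0.23 ]), 'ee_rot': array([ 0.136,  0.991, -0.001, -0.   ]), 'ft_force': array([ 0.583,  0.951, -0.206]), 'torque': array([ 0.058,  0.027, -0.012]), 'grip_width': np.float64(1.001)}
top {'fovy': 54.66864314121236, 'cx': 316.96990716172655, 'cy': 203.87181336463127, 'R': array([[ 0.00967259, -0.99970854, -0.02211975],
       [-0.98885382, -0.00627613, -0.14875729],
       [ 0.14857511,  0.02331206, -0.98862631]]), 't': array([0.11072805, 0.54096075, 1.22174231])} 0.0 2.289641
side {'fovy': 52.53763819436226, 'cx': 313.34167865316294, 'cy': 206.14765633970467, 'R': array([[ 0.99325547, -0.11533859, -0.01185668],
       [-0.06536966, -0.47259565, -0.87885161],
       [ 0.09576209,  0.87369924, -0.47694786]]), 't': array([-0.53421878,  0.14048908,  1.36564581])} 0.0 3.2234297
```

View pics/top0.png

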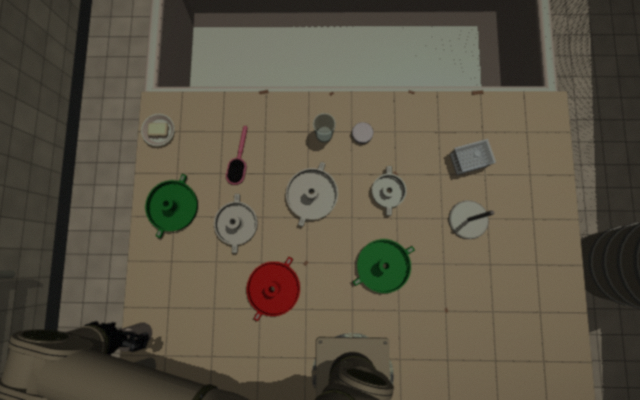

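View pics/side0.png

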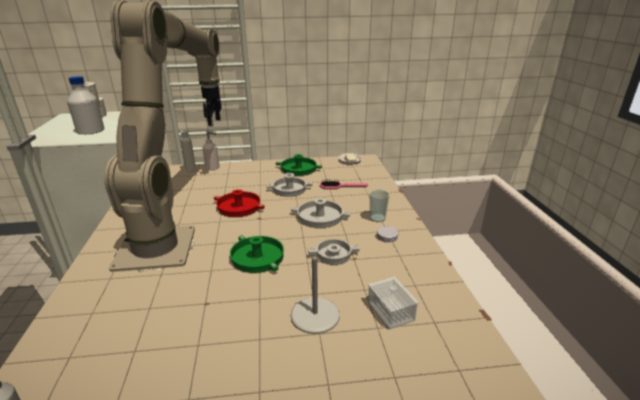

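The top view shows the large tier at (311,193), the medium at (236,224), the small at (388,190) and the stand foot at (468,220). The green and red look-alikes are at (172,206), (383,266) and (273,288). In the side view the stand is at (315,315), the large tier at (320,212), the medium at (290,185) and the small at (333,250).

```bash
cat > h.py <<'E'
import numpy as np,cv2
from workcell import monitor, eyes
def cam(n):
    c=eyes.camera_params(n); f=200/np.tan(np.radians(c['fovy']/2)); return f,c['cx'],c['cy'],np.array(c['R']),np.array(c['t'])
def ray(n,uv,z):
    f,cx,cy,R,t=cam(n); uv=np.atleast_2d(uv).astype(float)
    d=np.c_[(uv[:,0]-cx)/f,(uv[:,1]-cy)/f,np.ones(len(uv))]@R; C=-R.T@t
    return C+d*((z-C[2])/d[:,2])[:,None]
def proj(n,X):
    f,cx,cy,R,t=cam(n); q=np.atleast_2d(X)@R.T+t
    return np.c_[f*q[:,0]/q[:,2]+cx,f*q[:,1]/q[:,2]+cy]
def world(n,d):
    f,cx,cy,R,t=cam(n); v,u=np.mgrid[:d.shape[0],:d.shape[1]]
    P=np.stack([(u-cx)/f*d,(v-cy)/f*d,d],-1); return (P-t)@R
def fitc(P):
    for _ in range(4):
        A=np.c_[2*P[:,:2],np.ones(len(P))]; s=np.linalg.lstsq(A,(P[:,:2]**2).sum(1),rcond=None)[0]
        r=np.sqrt(s[2]+s[0]**2+s[1]**2); e=np.hypot(*(P[:,:2]-s[:2]).T)-r
        P=P[abs(e)<max(2*np.median(abs(e)),.0015)]
    return s[:2],r,np.std(e),len(P)
E
python3 - <<'E'
from h import *
for n,seeds in(("top",dict(large=(311,193),medium=(236,224),small=(388,190),stand=(468,220))),("side",dict(large=(320,214),medium=(290,186),small=(333,251),stand=(315,318)))):
    z=np.load(f"pics/{n}0.npz"); p,d=z['p'],z['d']; W=world(n,d); hsv=cv2.cvtColor(p,cv2.COLOR_BGR2HSV)
    print(n,"valid",(d>0).mean())
    m=((hsv[...,1]<60)).astype(np.uint8)
    num,lab,st,_=cv2.connectedComponentsWithStats(m)
    for k,(u,v) in seeds.items():
        w=lab[v-30:v+31,u-30:u+31]; ids,c=np.unique(w[w>0],return_counts=True); i=ids[c.argmax()]
        print(k,st[i],end=' ')
        h=.012 if k=='stand' else .030
        ct=max(cv2.findContours((lab==i).astype(np.uint8),cv2.RETR_EXTERNAL,cv2.CHAIN_APPROX_NONE)[0],key=len)[:,0]
        P=ray(n,ct,h); c0,r,e,nn=fitc(P); print("c",np.round(c0,4),"r",round(r,4),round(e,4),nn,len(P))
        D=P[:,:2]-c0; rr=np.hypot(*D.T); far=rr>r+.015
        if k!='stand' and far.any():
            a=np.arctan2(D[far,1],D[far,0]); print("  lug ang",np.round(np.angle(np.exp(2j*a).mean())/2,3),"spread",np.round(np.std((np.degrees(a)+400)%180),1), "rmax",rr.max().round(3))
        # depth
        q=W[v-40:v+40,u-40:u+40].reshape(-1,3); q=q[(np.hypot(*(q[:,:2]-c0).T)<r+.04)]
        print("  depth z pct",np.round(np.percentile(q[:,2],[5,50,90,99,100]),3))
        hz={'large':.07,'medium':.07,'small':.032,'stand':.19}[k]; qq=q[(abs(q[:,2]-hz)<.008)&(np.hypot(*(q[:,:2]-c0).T)<.035)]
        print("  flange mid",len(qq),(np.round((qq.min(0)+qq.max(0))/2,4),np.round(np.ptp(qq,0),3)) if len(qq) else '')
E
```

```text
top valid 0.99608203125
large [ 285  162   54   65 2289] c [0.5771 0.1341] r 0.0868 0.0009 119 170
  lug ang -0.323 spread 3.6 rmax 0.115
  depth z pct [-0.003  0.003  0.026  0.071  0.079]
  flange mid 120 (array([0.5792, 0.1357, 0.0697]), array([0.043, 0.042, 0.012]))
medium [ 214  194   44   60 1626] c [0.4773 0.3837] r 0.0715 0.0007 95 146
  lug ang -0.004 spread 4.1 rmax 0.099
  depth z pct [-0.003  0.003  0.029  0.072  0.078]
  flange mid 126 (array([0.4806, 0.3857, 0.0705]), array([0.042, 0.042, 0.014]))
small [ 371  166   36   50 1079] c [ 0.5894 -0.1203] r 0.0578 0.0008 67 120
  lug ang -0.032 spread 5.2 rmax 0.083
  depth z pct [-0.004  0.002  0.029  0.035  0.037]
  flange mid 119 (array([ 0.5913, -0.1201,  0.0305]), array([0.045, 0.044, 0.013]))
stand [ 449  200   45   39 1265] c [ 0.4971 -0.3841] r 0.0641 0.0007 83 122
  depth z pct [-0.003  0.003  0.014  0.172  0.195]
  flange mid 24 (array([ 0.4982, -0.3826,  0.1887]), array([0.012, 0.012, 0.013]))
side valid 0.99620703125
large [ 291  198   59   30 1108] c [0.5746 0.111 ] r 0.0974 0.0028 61 127
  lug ang -1.551 spread 48.2 rmax 0.119
  depth z pct [-0.004  0.     0.026  0.067  0.072]
  flange mid 47 (array([0.5772, 0.1259, 0.0671]), array([0.041, 0.039, 0.01 ]))
medium [267 173  45  23 603] c [0.4786 0.3564] r 0.0841 0.0049 67 105
  lug ang 1.527 spread 7.9 rmax 0.137
  depth z pct [-0.005 -0.     0.027  0.068  0.071]
  flange mid 29 (array([0.4791, 0.3751, 0.0665]), array([0.043, 0.03 , 0.008]))
small [309 239  51  26 828] c [ 0.5871 -0.1379] r 0.0663 0.0013 48 112
  lug ang 0.073 spread 4.4 rmax 0.084
  depth z pct [-0.004 -0.     0.027  0.031  0.033]
  flange mid 89 (array([ 0.5888, -0.1365,  0.0286]), array([0.042, 0.064, 0.009]))
stand [ 291  256   49   78 1557] c [ 0.5046 -0.3246] r 0.1148 0.0234 101 198
  depth z pct [-0.004 -0.001  0.011  0.103  0.13 ]
  flange mid 0
```

>>> send_rows(offset=[[-32,-25,0],[-64,-51,0],[-96,-76,0],[-128,-101,0],[-160,-127,0]], roll=[0,0,0,0,0], jaw=0.5, newtons=60)

```text
clock: 0.52
position: [0.289, 0.4347, 0.231]
ee_rot: [0.136, 0.991, -0.0, -0.0]
ft_force: [1.0, 0.8, -0.5]
grip_width: 0.496
```

>>> send_rows(offset=[[-32,-25,0],[-64,-51,0],[-96,-76,0],[-128,-101,0],[-160,-127,0]], roll=[0,0,0,0,0])

```text
clock: 0.93
position: [0.4088, 0.2692, 0.2312]
ee_rot: [0.136, 0.991, 0.0, -0.0]
ft_force: [1.1, 1.0, 0.7]
grip_width: 0.498
```

>>> send_rows(offset=[[-32,-25,0],[-64,-50,0],[-90,-70,0],[-102,-79,20],[-102,-79,50]], roll=[0.01,0.02,0.03,0.047,0.047])

```text
clock: 1.35
position: [0.4887, 0.1639, 0.1831]
ee_rot: [0.163, 0.987, 0.001, 0.002]
ft_force: [0.4, 0.2, -0.8]
grip_width: 0.504
```

>>> send_rows(offset=[[0,0,35],[0,0,70],[0,0,105],[0,0,123],[0,0,123]], roll=[0,0,0,0,0])

```text
clock: 1.77
position: [0.4821, 0.1662, 0.0541]
ee_rot: [0.159, 0.987, -0.002, -0.003]
ft_force: [-0.3, -0.4, 0.2]
grip_width: 0.498
```

```bash
python3 - <<'E'
from h import *
o=monitor.get_obs(); print(o['position'],o['ee_rot'],o['joint_pos'])
a=eyes.camera("top")[0]; b=eyes.camera("side")[0]
np.savez("pics/1.npz",a=a,b=b)
cv2.imwrite("pics/1.png",np.hstack([cv2.resize(a[120:270,230:400],None,fx=2.3,fy=2.3),cv2.resize(b[140:290,240:410],None,fx=2.3,fy=2.3)]))
print(monitor.get_obs()['position'])
E
```

```text
[0.48209363 0.16622945 0.05411707] [ 0.1591553   0.98724636 -0.0023593  -0.00294158] [-0.71656072  0.27186128  0.33161791  1.96240523 -0.1080022   0.93178911
  0.9200594 ]
[0.48497165 0.16736893 0.05848419]
```

View pics/1.png

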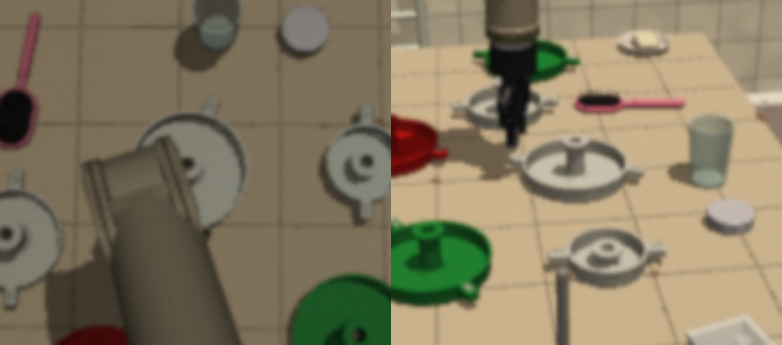

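The gripper hovers over the near lug of the large tier. The top crop shows the wrist at (140,170) and the side crop shows the fingertip at (512,145), right above the lug at (512,160).

>>> send_rows(offset=[[0,0,20],[0,0,40],[0,0,53],[0,0,53],[0,0,53]], roll=[0,0,0,0,0])

```text
clock: 2.28
position: [0.4859, 0.1679, 0.0067]
ee_rot: [0.159, 0.987, 0.0, 0.001]
ft_force: [0.2, -0.1, 1.2]
grip_width: 0.498
```

>>> send_rows(offset=[[0,0,0],[0,0,0],[0,0,0],[0,0,0],[0,0,0]], roll=[0,0,0,0,0], jaw=0, newtons=60)

```text
clock: 2.7
position: [0.4863, 0.168, 0.0071]
ee_rot: [0.159, 0.987, 0.001, 0.001]
ft_force: [-1.4, -1.9, 8.3]
grip_width: 0.198
```

>>> send_rows(offset=[[0,0,0],[0,0,-10],[0,0,-25],[0,0,-40],[0,0,-40]], roll=[0,0,0,0,0])

```text
clock: 3.12
position: [0.4869, 0.1683, 0.0489]
ee_rot: [0.159, 0.987, 0.002, 0.002]
ft_force: [0.4, 0.4, -0.6]
grip_width: 0.197
```

>>> send_rows(offset=[[0,0,-30],[0,0,-70],[0,0,-110],[0,0,-150],[0,0,-185]], roll=[0,0,0,0,0])

```text
clock: 3.53
position: [0.485, 0.1673, 0.2333]
ee_rot: [0.159, 0.987, 0.001, 0.001]
ft_force: [1.0, 1.3, -0.8]
grip_width: 0.198
```

>>> send_rows(offset=[[-4,-25,0],[-10,-60,0],[-16,-97,0],[-22,-135,0],[-28,-172,0]], roll=[0,0,0,0,0])

```text
clock: 3.95
position: [0.4568, -0.0063, 0.2305]
ee_rot: [0.159, 0.987, 0.0, 0.0]
ft_force: [1.3, -1.4, -1.6]
grip_width: 0.199
```

>>> send_rows(offset=[[-6,-38,0],[-12,-75,0],[-18,-112,0],[-24,-149,0],[-30,-184,0]], roll=[0,0,0,0,0])

```text
clock: 4.37
position: [0.4272, -0.1907, 0.2306]
ee_rot: [0.16, 0.987, 0.0, 0.0]
ft_force: [0.1, 0.1, -0.2]
grip_width: 0.198
```

>>> send_rows(offset=[[-6,-38,0],[-13,-76,0],[-20,-114,0],[-25,-145,0],[-28,-162,0]], roll=[0,0,0,0,0])

```text
clock: 4.78
position: [0.402, -0.3549, 0.2307]
ee_rot: [0.161, 0.987, -0.001, 0.0]
ft_force: [-0.3, 0.6, -0.7]
grip_width: 0.195
```

>>> send_rows(offset=[[0,0,0],[0,0,0],[0,0,0],[0,0,0],[0,0,0]], roll=[0,0,0,0,0])

```text
clock: 5.2
position: [0.4045, -0.3501, 0.2303]
ee_rot: [0.158, 0.987, 0.0, 0.0]
ft_force: [-0.1, 0.3, -1.1]
grip_width: 0.2
```

```bash
python3 - <<'E'
from h import *
a,da=eyes.camera("top"); b,db=eyes.camera("side")
np.savez("pics/2.npz",a=a,b=b,da=da,db=db)
cv2.imwrite("pics/2.png",np.hstack([cv2.resize(a[130:280,400:550],None,fx=2.6,fy=2.6),cv2.resize(b[190:340,240:390],None,fx=2.6,fy=2.6)]))
print(monitor.get_obs()['position'])
for n,d in(("top",da),("side",db)):
    W=world(n,d).reshape(-1,3); near=np.hypot(*(W[:,:2]-[.498,-.383]).T)
    q=W[(near<.04)&(W[:,2]>.27)&(W[:,2]<.31)]; print(n,len(q),(q.min(0)+q.max(0))/2,np.ptp(q,0)) if len(q) else print(n,0)
    q=W[(near<.11)&(W[:,2]>.235)&(W[:,2]<.27)]; A=np.c_[q[:,:2],np.ones(len(q))]; print(len(q), fitc(q))
E
```

```text
[ 0.40429351 -0.35041084  0.2303436 ]
top 229 [ 0.49759664 -0.38041446  0.28474184] [0.04180088 0.04332727 0.02831939]
598 (array([ 0.49890613, -0.37972566]), np.float64(0.08277698233740867), np.float64(0.0009139508876853985), 274)
side 223 [ 0.49717925 -0.38319993  0.28151083] [0.04105871 0.04631389 0.02275261]
1218 (array([ 0.49701821, -0.38281168]), np.float64(0.08304901794588775), np.float64(0.0009128888753395925), 574)
```

View pics/2.png

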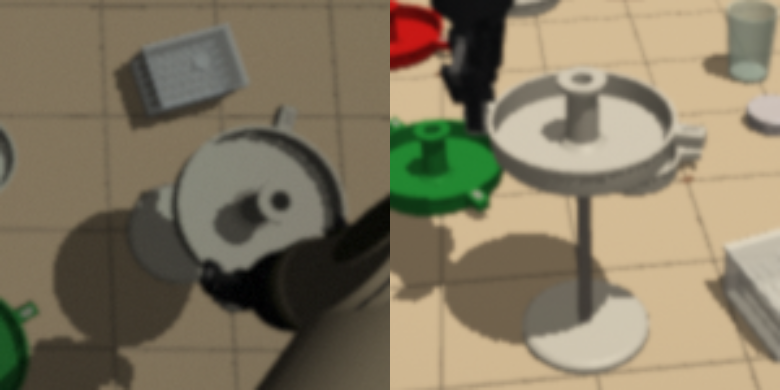

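The tier hangs level over the stand. In the top crop the flange is at (280,200). In the side crop the flange is at (583,78), right over the pole at x = 585. Next I refine the relative alignment.

```bash
cat >> h.py <<'E'
def plane_tilt(q):
    A=np.c_[q[:,:2]-q[:,:2].mean(0),np.ones(len(q))]; s=np.linalg.lstsq(A,q[:,2],rcond=None)[0]; return s
def flange(W,c,zlo,zhi,rad=.03):
    q=W.reshape(-1,3); q=q[(np.hypot(*(q[:,:2]-c).T)<rad)&(q[:,2]>zlo)&(q[:,2]<zhi)]
    z=np.median(q[:,2]); q=q[abs(q[:,2]-z)<.006]
    (cc,r)=cv2.minEnclosingCircle((q[:,:2]*1e4).astype(np.float32)); return np.round(q.mean(0),4),np.round(np.array(cc)/1e4,4),round(r/1e4,4),len(q)
def rim(W,c,R,z0):
    q=W.reshape(-1,3); r=np.hypot(*(q[:,:2]-c).T); q=q[(r>R-.005)&(r<R+.003)&(abs(q[:,2]-z0)<.012)]
    ok=q[abs(q[:,2]-np.percentile(q[:,2],80))<.005]; s=plane_tilt(ok); return fitc(ok),"tilt deg",np.round(np.degrees(s[:2]),2),"z",round(s[2],4),len(ok)
E
python3 - <<'E'
from h import *
z0=np.load("pics/top0.npz"); s0=np.load("pics/side0.npz"); z=np.load("pics/2.npz")
T0,S0=world("top",z0['d']),world("side",s0['d']); T,S=world("top",z['da']),world("side",z['db'])
c=np.array([.498,-.383])
print("pole tip top",flange(T0,c,.17,.21,.02))
for n,W in(("T0",T0),("S0",S0),("S",S)):
    q=W.reshape(-1,3)
    q=q[(np.hypot(*(q[:,:2]-c).T)<.025)&(q[:,2]>.03)&(q[:,2]<.21)]
    for lo in np.arange(.03,.2,.03):
        w=q[(q[:,2]>=lo)&(q[:,2]<lo+.03)]
        if len(w): print(n,lo.round(2),len(w),np.round(w.mean(0),4),np.round((w.min(0)+w.max(0))/2,4),np.ptp(w,0).round(3))
for n,W in(("T",T),("S",S)): print(n,flange(W,c,.27,.31),rim(W,c,.085,.254))
E
```

```text
pole tip top (array([ 0.4976, -0.3823,  0.188 ]), array([ 0.4978, -0.3832]), 0.0069, 22)
T0 0.03 17 [ 0.4976 -0.379   0.0465] [ 0.4983 -0.3801  0.0461] [0.013 0.008 0.026]
T0 0.06 16 [ 0.4965 -0.3794  0.0743] [ 0.4973 -0.3811  0.0734] [0.011 0.009 0.026]
T0 0.09 20 [ 0.496  -0.3795  0.1065] [ 0.4972 -0.3813  0.1052] [0.011 0.011 0.029]
T0 0.12 18 [ 0.4971 -0.3787  0.1368] [ 0.4974 -0.3803  0.1344] [0.012 0.007 0.028]
T0 0.15 21 [ 0.4966 -0.3791  0.1648] [ 0.4977 -0.3808  0.1651] [0.012 0.009 0.026]
T0 0.18 26 [ 0.4978 -0.3823  0.1884] [ 0.4982 -0.3826  0.1881] [0.012 0.012 0.014]
S0 0.03 49 [ 0.4967 -0.3905  0.0461] [ 0.4964 -0.3898  0.0445] [0.013 0.01  0.028]
S0 0.06 54 [ 0.4965 -0.3897  0.0749] [ 0.4968 -0.3895  0.0749] [0.014 0.012 0.029]
S0 0.09 58 [ 0.4966 -0.3901  0.1056] [ 0.497 -0.39   0.105] [0.013 0.008 0.03 ]
S0 0.12 54 [ 0.4971 -0.3899  0.1357] [ 0.4974 -0.3895  0.1349] [0.013 0.008 0.029]
S0 0.15 56 [ 0.4971 -0.3906  0.1648] [ 0.4976 -0.39    0.1651] [0.013 0.011 0.03 ]
S0 0.18 23 [ 0.4965 -0.3891  0.1861] [ 0.4967 -0.3887  0.1859] [0.011 0.011 0.01 ]
S 0.03 48 [ 0.4966
[... 197 characters left out ...]
1  0.1051] [0.013 0.011 0.03 ]
S 0.12 60 [ 0.497  -0.3903  0.1351] [ 0.4973 -0.3901  0.1357] [0.013 0.009 0.028]
S 0.15 32 [ 0.4972 -0.39    0.1585] [ 0.4976 -0.3901  0.1598] [0.013 0.01  0.016]
T (array([ 0.4983, -0.3802,  0.2921]), array([ 0.4983, -0.3805]), 0.0227, 206) ((array([ 0.49837383, -0.38084946]), np.float64(0.08378497084159055), np.float64(0.00102263233762516), 152), 'tilt deg', array([0.16, 0.28]), 'z', np.float64(0.2522), 211)
S (array([ 0.497 , -0.3839,  0.2899]), array([ 0.497 , -0.3832]), 0.0232, 164) ((array([ 0.49731568, -0.38356946]), np.float64(0.08393903929188279), np.float64(0.0009632287627851456), 256), 'tilt deg', array([-0.16, -0.14]), 'z', np.float64(0.2498), 411)
```

>>> send_rows(offset=[[-0.5,-1.7,0],[-0.5,-1.7,10],[-0.5,-1.7,25],[-0.5,-1.7,40],[-0.5,-1.7,50]], roll=[0,0,0,0,0])

```text
clock: 5.72
position: [0.4033, -0.3525, 0.1783]
ee_rot: [0.159, 0.987, 0.0, -0.001]
ft_force: [-0.4, 0.5, -0.8]
grip_width: 0.2
```

>>> send_rows(offset=[[0,0,10],[0,0,20],[0,0,30],[0,0,40],[0,0,40]], roll=[0,0,0,0,0])

```text
clock: 6.13
position: [0.4031, -0.3524, 0.1383]
ee_rot: [0.159, 0.987, 0.0, -0.001]
ft_force: [0.4, 1.2, -1.2]
grip_width: 0.199
```

```bash
python3 - <<'E'
from h import *
b,db=eyes.camera("side")
np.savez("pics/3.npz",b=b,db=db)
cv2.imwrite("pics/3.png",cv2.resize(b[190:340,240:390],None,fx=3,fy=3))
o=monitor.get_obs(); print(o['position'],o['ft_force'],o['torque'])
S=world("side",db); c=np.array([.498,-.383]); print(flange(S,c,.17,.21),rim(S,c,.085,.165))
E
```

```text
[ 0.40332656 -0.3527051   0.13929863] [ 0.49151414 -0.26902533 -1.76137979] [0.03627162 0.15703097 0.01882534]
(array([ 0.4961, -0.3861,  0.1975]), array([ 0.4957, -0.3834]), 0.0237, 170) ((array([ 0.49643981, -0.38493838]), np.float64(0.08413103426591818), np.float64(0.001173402343891035), 260), 'tilt deg', array([-0.35, -0.01]), 'z', np.float64(0.1577), 339)
```

View pics/3.png

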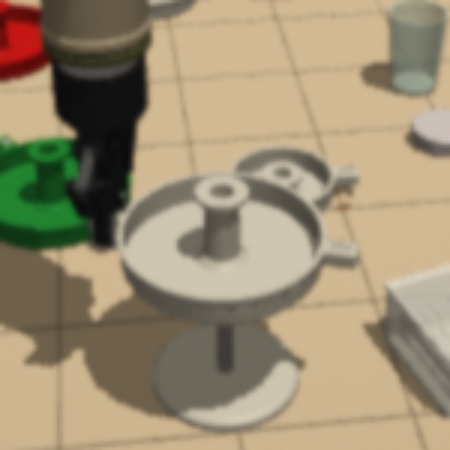

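The tier is threaded: it is level, its underside is well below the tip at about 0.13 m, and no contact force shows. The pole continues below the tray at (225,350).

>>> send_rows(offset=[[0,0,12],[0,0,30],[0,0,50],[0,0,68],[0,0,80]], roll=[0,0,0,0,0])

```text
clock: 6.6
position: [0.4034, -0.3526, 0.0585]
ee_rot: [0.159, 0.987, 0.0, -0.0]
ft_force: [-0.3, 0.4, -1.1]
grip_width: 0.194
```

>>> send_rows(offset=[[0,0,8],[0,0,16],[0,0,24],[0,0,30],[0,0,34]], roll=[0,0,0,0,0])

```text
clock: 7.02
position: [0.4039, -0.353, 0.0258]
ee_rot: [0.159, 0.987, 0.0, 0.0]
ft_force: [0.5, 0.2, 0.2]
grip_width: 0.194
```

>>> send_rows(offset=[[0,0,1],[0,0,2],[0,0,4],[0,0,5],[0,0,5]], roll=[0,0,0,0,0])

```text
clock: 7.43
position: [0.4039, -0.353, 0.0213]
ee_rot: [0.159, 0.987, 0.0, 0.0]
ft_force: [-0.1, -0.4, -0.5]
grip_width: 0.2
```

>>> send_rows(offset=[[0,0,1],[0,0,2],[0,0,3],[0,0,3],[0,0,3]], roll=[0,0,0,0,0])

```text
clock: 7.85
position: [0.4038, -0.3531, 0.0188]
ee_rot: [0.159, 0.987, 0.0, 0.0]
ft_force: [-3.9, 3.4, 9.6]
grip_width: 0.194
```

```bash
python3 - <<'E'
from h import *
b,db=eyes.camera("side")
S=world("side",db); c=np.array([.498,-.383]); print(flange(S,c,.07,.095),rim(S,c,.085,.042)); o=monitor.get_obs(); print(o['position'],o['ft_force'])
E
```

```text
(array([ 0.4954, -0.3899,  0.0801]), array([ 0.4959, -0.3845]), 0.0232, 144) ((array([ 0.49680906, -0.38550111]), np.float64(0.08393446232979683), np.float64(0.0011677445085921069), 259), 'tilt deg', array([ 0.35, -0.25]), 'z', np.float64(0.0399), 325)
[ 0.40376556 -0.35302803  0.01881404] [-3.57481351  3.41213749  9.7021541 ]
```

Contact reads 9.7 N, the flange is at 0.080 and the tilt is under 0.5°. The tier is seated, so I release it, rise and go to the medium tier.

>>> send_rows(offset=[[0,0,-1],[0,0,-1],[0,0,-1],[0,0,-1],[0,0,-1]], roll=[0,0,0,0,0], jaw=0.45)

```text
clock: 8.32
position: [0.4038, -0.353, 0.0192]
ee_rot: [0.159, 0.987, 0.0, -0.0]
ft_force: [-0.8, 0.2, -0.4]
grip_width: 0.45
```

>>> send_rows(offset=[[0,0,-12],[0,0,-50],[0,0,-90],[0,0,-130],[0,0,-170]], roll=[0,0,0,0,0])

```text
clock: 8.73
position: [0.403, -0.3533, 0.1918]
ee_rot: [0.16, 0.987, -0.0, -0.0]
ft_force: [1.9, 1.2, 0.1]
grip_width: 0.452
```

>>> send_rows(offset=[[3,30,-20],[7,65,-40],[11,102,-40],[15,140,-40],[19,179,-40]], roll=[0,0,0,0,0])

```text
clock: 9.15
position: [0.442, -0.176, 0.2306]
ee_rot: [0.16, 0.987, 0.0, 0.001]
ft_force: [1.1, -1.0, 0.1]
grip_width: 0.453
```

>>> send_rows(offset=[[4,36,0],[8,72,0],[12,108,0],[15,144,0],[19,180,0]], roll=[0,0,0,0,0])

```text
clock: 9.57
position: [0.4806, 0.001, 0.2302]
ee_rot: [0.16, 0.987, 0.0, 0.001]
ft_force: [1.5, 0.2, -0.5]
grip_width: 0.448
```

>>> send_rows(offset=[[20,34,0],[40,68,0],[60,102,0],[80,136,0],[100,170,0]], roll=[0,0,0,0,0])

```text
clock: 9.98
position: [0.4385, 0.1938, 0.2303]
ee_rot: [0.16, 0.987, 0.0, 0.0]
ft_force: [1.6, -0.6, -0.2]
grip_width: 0.45
```

>>> send_rows(offset=[[20,34,0],[41,69,0],[62,104,0],[82,139,0],[101,170,0]], roll=[-0.063,-0.126,-0.19,-0.253,-0.316])

```text
clock: 10.4
position: [0.3959, 0.3878, 0.2302]
ee_rot: [0.0, 1.0, 0.0, 0.0]
ft_force: [0.3, -0.7, 0.6]
grip_width: 0.453
```

>>> send_rows(offset=[[0,0,0],[0,0,20],[0,0,50],[0,0,80],[0,0,80]], roll=[0,0,0,0,0])

```text
clock: 10.82
position: [0.3948, 0.3831, 0.1447]
ee_rot: [0.002, 1.0, -0.003, -0.002]
ft_force: [0.6, 0.3, -0.4]
grip_width: 0.448
```

```bash
python3 - <<'E'
from h import *
z0=np.load("pics/top0.npz"); T0=world("top",z0['d'])
for k,c,R,h in(("med",(.480,.386),.07,.07),("small",(.591,-.12),.055,.032),("large",(.579,.136),.085,.07)):
    print(k,flange(T0,c,h-.01,h+.01),rim(T0,c,R,.03))
b,db=eyes.camera("side"); a,da=eyes.camera("top"); np.savez("pics/4.npz",a=a,b=b,da=da,db=db)
cv2.imwrite("pics/4.png",np.hstack([cv2.resize(a[150:300,170:320],None,fx=2.6,fy=2.6),cv2.resize(b[220:370,240:390],None,fx=2.6,fy=2.6)]))
o=monitor.get_obs(); print(o['position'],o['ee_rot'],o['joint_pos'])
S=world("side",db); T=world("top",da); c=np.array([.498,-.383])
for W in(S,T): print("stack",flange(W,c,.07,.095),rim(W,c,.085,.042))
for W in(S,T): print("pole tip",flange(W,c,.175,.21,.02))
E
```

```text
med (array([0.4791, 0.3854, 0.07  ]), array([0.4794, 0.3858]), 0.0225, 123) ((array([0.47952918, 0.38543718]), np.float64(0.06898494053553225), np.float64(0.0012920008114753647), 163), 'tilt deg', array([-0.05, -0.4 ]), 'z', np.float64(0.0306), 191)
small (array([ 0.5908, -0.1198,  0.0321]), array([ 0.5911, -0.1196]), 0.0228, 117) ((array([ 0.59083755, -0.11942181]), np.float64(0.05436924243462222), np.float64(0.0013758020087671157), 129), 'tilt deg', array([-0.3,  0.2]), 'z', np.float64(0.0308), 138)
large (array([0.5791, 0.1355, 0.07  ]), array([0.5788, 0.1353]), 0.0221, 119) ((array([0.57873907, 0.13518222]), np.float64(0.08410967282346467), np.float64(0.0011012258601599888), 153), 'tilt deg', array([-0.  ,  0.16]), 'z', np.float64(0.031), 189)
[0.39669121 0.3851711  0.1499904 ] [ 2.15931181e-03  9.99997476e-01 -6.04172311e-04 -1.43718956e-04] [-1.03988357  0.23387269  0.21358306  1.76892051 -0.05329278  1.1455517
  0.7565871 ]
stack (array([ 0.4954, -0.3895,  0.0799]), array([ 0.4957, -0.3857]), 0.0227, 142) ((array([ 0.49694638, -0.38539583]), np.float64(0.08400017227836731), np.float64(0.0011517198371505594), 233), 'tilt deg', array([-0.04, -0.17]), 'z', np.float64(0.0393), 331)
stack (array([ 0.4967, -0.3799,  0.0822]), array([ 0.4973, -0.3828]), 0.0224, 120) ((array([ 0.49756138, -0.38264449]), np.float64(0.08402983635337365), np.float64(0.0014816118700447395), 248), 'tilt deg', array([-0.13,  0.35]), 'z', np.float64(0.0418), 268)
pole tip (array([ 0.4966, -0.3892,  0.1849]), array([ 0.4968, -0.3869]), 0.007, 27)
pole tip (array([ 0.4977, -0.3825,  0.1898]), array([ 0.498, -0.383]), 0.0067, 23)
```

View pics/4.png

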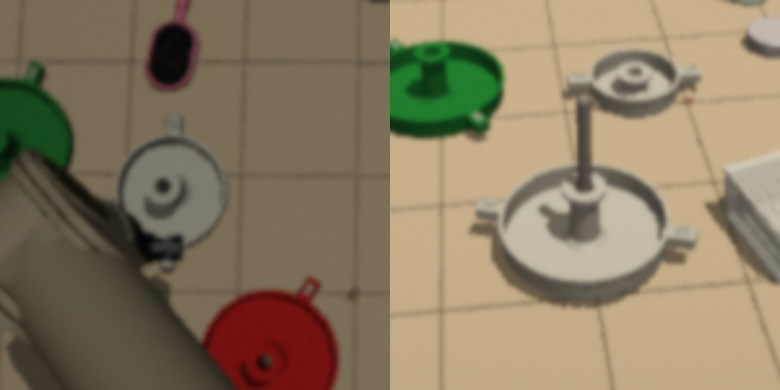

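The large tier sits flat on the foot; in the side crop its flange is at (583,190) with the pole through it. The gripper is over the medium tier's near lug, at (165,248) in the top crop.

>>> send_rows(offset=[[2,0,30],[2,0,65],[2,0,100],[2,0,125],[2,0,135]], roll=[0,0,0,0,0])

```text
clock: 11.33
position: [0.3945, 0.3854, 0.0134]
ee_rot: [0.002, 1.0, -0.001, -0.0]
ft_force: [-0.6, -1.6, 0.3]
grip_width: 0.449
```

>>> send_rows(offset=[[0,0,4],[0,0,8],[0,0,8],[0,0,8],[0,0,8]], roll=[0,0,0,0,0])

```text
clock: 11.75
position: [0.3954, 0.3865, 0.0078]
ee_rot: [0.002, 1.0, 0.001, 0.001]
ft_force: [0.2, 0.3, 0.0]
grip_width: 0.447
```

>>> send_rows(offset=[[0,0,0],[0,0,0],[0,0,0],[0,0,0],[0,0,0]], roll=[0,0,0,0,0], jaw=0, newtons=60)

```text
clock: 12.17
position: [0.3951, 0.3861, 0.0072]
ee_rot: [0.002, 1.0, 0.001, 0.0]
ft_force: [-0.7, -1.7, 6.0]
grip_width: 0.195
```

>>> send_rows(offset=[[0,0,0],[0,0,-10],[0,0,-25],[0,0,-40],[0,0,-40]], roll=[0,0,0,0,0])

```text
clock: 12.58
position: [0.3959, 0.387, 0.0496]
ee_rot: [0.002, 1.0, 0.002, 0.001]
ft_force: [-0.3, 1.5, -1.3]
grip_width: 0.197
```

>>> send_rows(offset=[[0,0,-30],[0,0,-70],[0,0,-110],[0,0,-150],[0,0,-185]], roll=[0,0,0,0,0])

```text
clock: 13.0
position: [0.3946, 0.3855, 0.234]
ee_rot: [0.002, 1.0, 0.001, 0.0]
ft_force: [-0.2, 0.2, -0.6]
grip_width: 0.194
```

>>> send_rows(offset=[[-7,-35,0],[-15,-73,0],[-23,-112,0],[-32,-151,0],[-40,-190,0]], roll=[0,0,0,0,0])

```text
clock: 13.42
position: [0.4338, 0.1936, 0.2313]
ee_rot: [0.002, 1.0, 0.0, -0.0]
ft_force: [1.8, 0.6, 0.0]
grip_width: 0.199
```

>>> send_rows(offset=[[-8,-39,0],[-16,-78,0],[-24,-117,0],[-32,-156,0],[-40,-194,0]], roll=[0,0,0,0,0])

```text
clock: 13.83
position: [0.4729, -0.0008, 0.2314]
ee_rot: [0.002, 1.0, 0.0, 0.0]
ft_force: [0.1, 0.6, -0.0]
grip_width: 0.196
```

>>> send_rows(offset=[[6,-39,0],[12,-78,0],[18,-117,0],[24,-156,0],[30,-195,0]], roll=[0,0,0,0,0])

```text
clock: 14.25
position: [0.4415, -0.1953, 0.2313]
ee_rot: [0.002, 1.0, 0.0, 0.0]
ft_force: [1.5, -1.1, -1.4]
grip_width: 0.197
```

>>> send_rows(offset=[[6,-39,0],[12,-78,0],[18,-117,0],[24,-156,0],[28,-189,0]], roll=[0,0,0,0,0])

```text
clock: 14.67
position: [0.4127, -0.3848, 0.2313]
ee_rot: [0.002, 1.0, -0.0, 0.0]
ft_force: [0.3, -0.1, -0.7]
grip_width: 0.195
```

>>> send_rows(offset=[[0,0,0],[0,0,0],[0,0,0],[0,0,0],[0,0,0]], roll=[0,0,0,0,0])

```text
clock: 15.08
position: [0.4146, -0.381, 0.2313]
ee_rot: [0.001, 1.0, 0.001, 0.0]
ft_force: [-0.1, 1.2, -1.0]
grip_width: 0.2
```

```bash
python3 - <<'E'
from h import *
a,da=eyes.camera("top"); b,db=eyes.camera("side")
np.savez("pics/5.npz",a=a,b=b,da=da,db=db)
cv2.imwrite("pics/5.png",np.hstack([cv2.resize(a[130:280,400:550],None,fx=2.6,fy=2.6),cv2.resize(b[190:340,240:390],None,fx=2.6,fy=2.6)]))
o=monitor.get_obs(); print(o['position'],o['ee_rot'])
c=np.array([.498,-.383])
for n,d in(("T",da),("S",db)):
    W=world(n=="T" and "top" or "side",d); print(n,flange(W,c,.27,.31),rim(W,c,.07,.254))
E
```

```text
[ 0.41441117 -0.38128095  0.23140553] [8.98597007e-04 9.99999450e-01 3.73640237e-04 3.91614970e-04]
T (array([ 0.4993, -0.3798,  0.2936]), array([ 0.4995, -0.3803]), 0.0224, 204) ((array([ 0.49876547, -0.38066419]), np.float64(0.06886083238723102), np.float64(0.0009542421779818594), 143), 'tilt deg', array([-0.05,  0.11]), 'z', np.float64(0.2537), 202)
S (array([ 0.4979, -0.3845,  0.2912]), array([ 0.4971, -0.382 ]), 0.0227, 167) ((array([ 0.49786754, -0.38356546]), np.float64(0.06897090421427142), np.float64(0.0009588295105691662), 198), 'tilt deg', array([-0.15, -0.19]), 'z', np.float64(0.251), 315)
```

View pics/5.png

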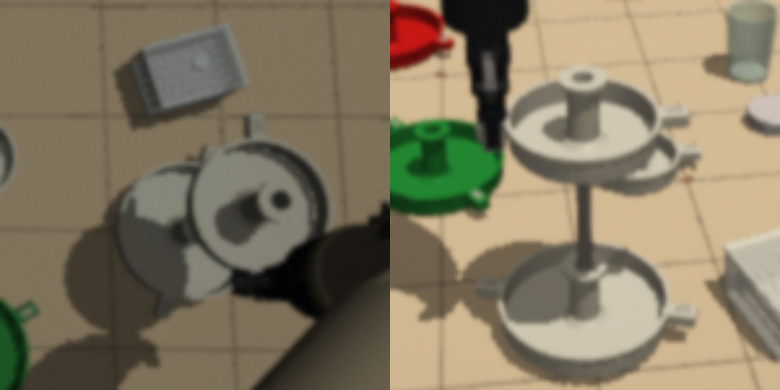

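The medium tier hangs level over the pole; in the side crop its flange is at (583,78) above the pole at x = 585. I apply a 1–2 mm correction and lower it.

>>> send_rows(offset=[[0.9,-1.8,0],[0.9,-1.8,10],[0.9,-1.8,25],[0.9,-1.8,40],[0.9,-1.8,50]], roll=[0,0,0,0,0])

```text
clock: 15.6
position: [0.4124, -0.3836, 0.1794]
ee_rot: [0.002, 1.0, 0.0, -0.001]
ft_force: [-0.0, 0.7, -0.5]
grip_width: 0.195
```

>>> send_rows(offset=[[0,0,10],[0,0,20],[0,0,30],[0,0,40],[0,0,40]], roll=[0,0,0,0,0])

```text
clock: 16.02
position: [0.4122, -0.3835, 0.1392]
ee_rot: [0.002, 1.0, 0.001, -0.001]
ft_force: [0.3, 0.1, -1.7]
grip_width: 0.196
```

```bash
python3 - <<'E'
from h import *
b,db=eyes.camera("side"); a,da=eyes.camera("top")
o=monitor.get_obs(); print(o['position'],o['ft_force'],o['torque'])
c=np.array([.498,-.383])
for n,d in(("top",da),("side",db)):
    W=world(n,d); print(n,flange(W,c,.18,.215),rim(W,c,.07,.165))
E
```

```text
[ 0.41270803 -0.38425594  0.14111552] [ 0.08882689  0.22416569 -1.5895282 ] [ 0.00506559  0.08847447 -0.05906191]
top (array([ 0.4971, -0.3829,  0.2024]), array([ 0.4969, -0.3827]), 0.0225, 168) ((array([ 0.49700325, -0.3825544 ]), np.float64(0.06888695235915854), np.float64(0.0013955433218937224), 166), 'tilt deg', array([-0.  ,  0.31]), 'z', np.float64(0.1628), 200)
side (array([ 0.4956, -0.3865,  0.1987]), array([ 0.4957, -0.3854]), 0.0232, 160) ((array([ 0.49628155, -0.38553619]), np.float64(0.06881391677004), np.float64(0.0010208507652701873), 165), 'tilt deg', array([-0.22,  0.01]), 'z', np.float64(0.1589), 251)
```

Threaded freely: level, centred to within about 1 mm, and no contact force. I lower it to the sleeve.

>>> send_rows(offset=[[0,0,10],[0,0,22],[0,0,34],[0,0,41],[0,0,45]], roll=[0,0,0,0,0])

```text
clock: 16.53
position: [0.4122, -0.3836, 0.0946]
ee_rot: [0.002, 1.0, 0.001, -0.001]
ft_force: [-0.2, -0.3, -0.9]
grip_width: 0.198
```

>>> send_rows(offset=[[0,0,1],[0,0,2],[0,0,3],[0,0,5],[0,0,5]], roll=[0,0,0,0,0])

```text
clock: 16.95
position: [0.4129, -0.3842, 0.0912]
ee_rot: [0.002, 1.0, 0.0, 0.0]
ft_force: [-0.7, -0.4, -0.9]
grip_width: 0.195
```

>>> send_rows(offset=[[0,0,1],[0,0,2],[0,0,3],[0,0,3],[0,0,3]], roll=[0,0,0,0,0])

```text
clock: 17.37
position: [0.4128, -0.3843, 0.0887]
ee_rot: [0.002, 1.0, 0.0, 0.0]
ft_force: [-2.8, 2.6, 5.5]
grip_width: 0.197
```

Contact is 5.5 N, at the expected height. I release and go to the small tier.

>>> send_rows(offset=[[0,0,-1],[0,0,-1],[0,0,-1],[0,0,-1],[0,0,-1]], roll=[0,0,0,0,0], jaw=0.45)

```text
clock: 17.78
position: [0.4128, -0.3841, 0.0892]
ee_rot: [0.002, 1.0, 0.0, -0.0]
ft_force: [0.1, 0.6, 0.5]
grip_width: 0.45
```

>>> send_rows(offset=[[0,0,-10],[0,0,-40],[0,0,-75],[0,0,-110],[0,0,-140]], roll=[0,0,0,0,0])

```text
clock: 18.2
position: [0.4125, -0.3847, 0.2322]
ee_rot: [0.002, 1.0, -0.0, 0.001]
ft_force: [-0.6, 1.2, 0.3]
grip_width: 0.445
```

>>> send_rows(offset=[[-10,25,0],[-24,60,0],[-38,95,0],[-52,130,0],[-66,164,0]], roll=[0,0,0,0,0])

```text
clock: 18.62
position: [0.4798, -0.2189, 0.2302]
ee_rot: [0.002, 1.0, 0.0, 0.001]
ft_force: [0.5, -2.0, -0.7]
grip_width: 0.452
```

>>> send_rows(offset=[[-14,34,0],[-28,68,0],[-38,92,10],[-42,103,30],[-42,103,60]], roll=[0.01,0.02,0.03,0.03,0.03])

```text
clock: 19.03
position: [0.5246, -0.1141, 0.1709]
ee_rot: [0.014, 1.0, 0.001, 0.002]
ft_force: [-0.5, 0.2, -0.4]
grip_width: 0.45
```

>>> send_rows(offset=[[0,0,20],[0,0,40],[0,0,60],[0,0,80],[0,0,80]], roll=[0,0,0,0,0])

```text
clock: 19.45
position: [0.5199, -0.1173, 0.0867]
ee_rot: [0.017, 1.0, -0.0, -0.002]
ft_force: [-1.6, -0.2, -2.1]
grip_width: 0.452
```

```bash
python3 - <<'E'
from h import *
a,da=eyes.camera("top"); b,db=eyes.camera("side")
np.savez("pics/6.npz",a=a,b=b,da=da,db=db)
cv2.imwrite("pics/6.png",np.hstack([cv2.resize(a[130:280,350:500],None,fx=2.6,fy=2.6),cv2.resize(b[200:350,240:390],None,fx=2.6,fy=2.6)]))
o=monitor.get_obs(); print(o['position'],o['ee_rot'])
for n,d in(("top",da),("side",db)):
    W=world(n,d); c=np.array([.498,-.383])
    print(n,"med",flange(W,c,.14,.165),rim(W,c,.07,.112)); print("tip",flange(W,c,.175,.21,.02))
    c=np.array([.591,-.12]); print("small",flange(W,c,.022,.042))
E
```

```text
[ 0.52178133 -0.11789545  0.08989643] [ 1.71154169e-02  9.99853462e-01 -1.98613442e-04 -2.79041003e-04]
top med (array([ 0.496 , -0.3803,  0.1518]), array([ 0.4971, -0.3833]), 0.0227, 137) ((array([ 0.49752234, -0.38289465]), np.float64(0.06924861671152827), np.float64(0.0012015983706678342), 188), 'tilt deg', array([-0.  ,  0.35]), 'z', np.float64(0.1121), 248)
tip (array([ 0.4975, -0.3825,  0.1885]), array([ 0.4972, -0.3832]), 0.0067, 20)
small (array([ 0.5952, -0.1106,  0.0322]), array([ 0.5916, -0.1186]), 0.0213, 59)
side med (array([ 0.4959, -0.3898,  0.1499]), array([ 0.4955, -0.3851]), 0.0237, 147) ((array([ 0.49724505, -0.38578861]), np.float64(0.06895711893849127), np.float64(0.0009756496802808205), 176), 'tilt deg', array([-0.04,  0.01]), 'z', np.float64(0.1094), 262)
tip (array([ 0.4969, -0.3891,  0.1863]), array([ 0.4972, -0.3884]), 0.006, 22)
small (array([ 0.5896, -0.1227,  0.0289]), array([ 0.5888, -0.1215]), 0.0242, 94)
```

View pics/6.png

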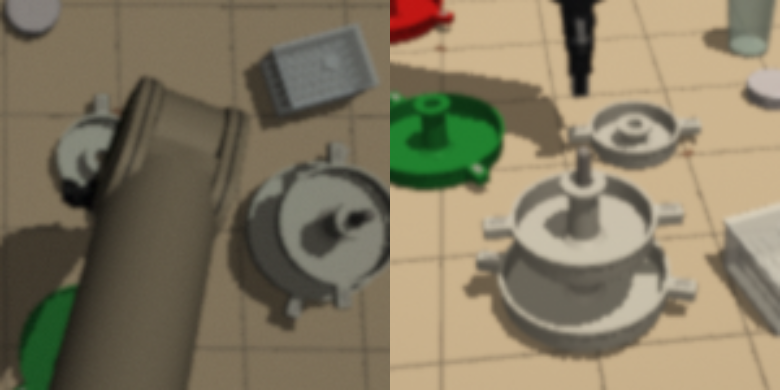

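Two tiers are stacked level: the medium flange is at z = 0.152 and its rim at 0.112. The gripper is above the small tier's near lug; in the side crop the fingertips are at (580,92) and the lug at (580,132).

>>> send_rows(offset=[[0,0,25],[0,0,50],[0,0,72],[0,0,82],[0,0,82]], roll=[0,0,0,0,0])

```text
clock: 19.97
position: [0.5215, -0.1175, 0.0069]
ee_rot: [0.017, 1.0, -0.0, -0.001]
ft_force: [-0.1, 0.3, 1.0]
grip_width: 0.454
```

>>> send_rows(offset=[[0,0,0],[0,0,0],[0,0,0],[0,0,0],[0,0,0]], roll=[0,0,0,0,0], jaw=0, newtons=60)

```text
clock: 20.38
position: [0.5231, -0.1179, 0.0092]
ee_rot: [0.017, 1.0, 0.0, 0.001]
ft_force: [-3.0, -0.6, 7.5]
grip_width: 0.2
```

>>> send_rows(offset=[[0,0,0],[0,0,-10],[0,0,-25],[0,0,-40],[0,0,-40]], roll=[0,0,0,0,0])

```text
clock: 20.8
position: [0.5238, -0.118, 0.0509]
ee_rot: [0.017, 1.0, 0.0, 0.002]
ft_force: [0.6, 0.3, -0.5]
grip_width: 0.195
```

>>> send_rows(offset=[[0,0,-30],[0,0,-70],[0,0,-110],[0,0,-150],[0,0,-185]], roll=[0,0,0,0,0])

```text
clock: 21.22
position: [0.5217, -0.1181, 0.2354]
ee_rot: [0.017, 1.0, 0.0, 0.001]
ft_force: [1.4, -0.1, -1.9]
grip_width: 0.197
```

>>> send_rows(offset=[[8,-25,0],[18,-57,0],[29,-91,0],[40,-126,0],[51,-160,0]], roll=[0,0,0,0,0])

```text
clock: 21.63
position: [0.4646, -0.2772, 0.233]
ee_rot: [0.017, 1.0, 0.0, 0.001]
ft_force: [0.7, 0.6, -0.8]
grip_width: 0.194
```

>>> send_rows(offset=[[10,-33,0],[20,-63,0],[28,-88,0],[33,-106,0],[33,-106,0]], roll=[0,0,0,0,0])

```text
clock: 22.05
position: [0.426, -0.3847, 0.2329]
ee_rot: [0.02, 1.0, -0.001, -0.0]
ft_force: [-0.6, -0.0, -0.7]
grip_width: 0.197
```

>>> send_rows(offset=[[0,0,0],[0,0,0],[0,0,0],[0,0,0],[0,0,0]], roll=[0,0,0,0,0])

```text
clock: 22.47
position: [0.4295, -0.3797, 0.2323]
ee_rot: [0.016, 1.0, 0.0, 0.0]
ft_force: [0.1, -0.1, -1.0]
grip_width: 0.196
```

```bash
python3 - <<'E'
from h import *
a,da=eyes.camera("top"); b,db=eyes.camera("side")
np.savez("pics/7.npz",a=a,b=b,da=da,db=db)
cv2.imwrite("pics/7.png",np.hstack([cv2.resize(a[130:280,400:550],None,fx=2.6,fy=2.6),cv2.resize(b[190:340,240:390],None,fx=2.6,fy=2.6)]))
o=monitor.get_obs(); print(o['position'],o['ee_rot'])
c=np.array([.498,-.383])
for n,d in(("top",da),("side",db)):
    W=world(n,d); print(n,flange(W,c,.25,.275),rim(W,c,.055,.257))
E
```

```text
[ 0.42925528 -0.38008264  0.23230595] [1.64312996e-02 9.99864980e-01 1.52134652e-04 1.01073229e-04]
top (array([ 0.498 , -0.3802,  0.2548]), array([ 0.4977, -0.3811]), 0.0226, 181) ((array([ 0.49775022, -0.38066243]), np.float64(0.054001555475785785), np.float64(0.0012527596922231473), 140), 'tilt deg', array([-0.04,  0.52]), 'z', np.float64(0.2528), 157)
side (array([ 0.4964, -0.3847,  0.2528]), array([ 0.4957, -0.3827]), 0.0232, 137) ((array([ 0.49682891, -0.38371666]), np.float64(0.05405605863162945), np.float64(0.0010482528446009271), 186), 'tilt deg', array([-0.17, -0.21]), 'z', np.float64(0.2499), 273)
```

View pics/7.png

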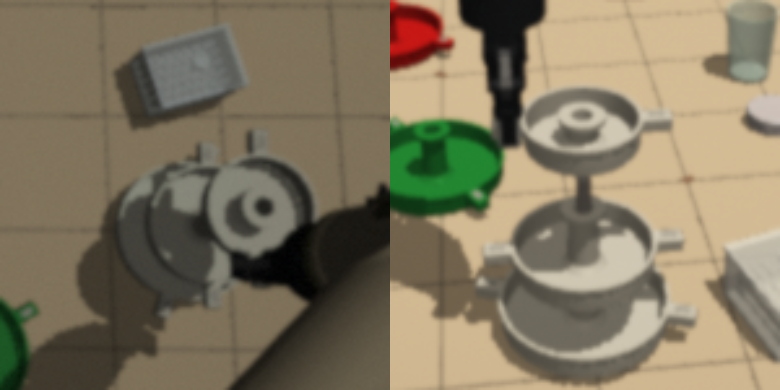

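The small tier hangs level over the pole; in the side crop its flange is at (583,115) above the pole at (585,190). I correct 1.8 mm in y and lower it.

>>> send_rows(offset=[[0,-1.8,0],[0,-1.8,10],[0,-1.8,20],[0,-1.8,30],[0,-1.8,40]], roll=[0,0,0,0,0])

```text
clock: 22.98
position: [0.4285, -0.3821, 0.1906]
ee_rot: [0.017, 1.0, 0.0, -0.0]
ft_force: [0.8, -0.9, 0.1]
grip_width: 0.191
```

>>> send_rows(offset=[[0,0,6],[0,0,12],[0,0,18],[0,0,23],[0,0,25]], roll=[0,0,0,0,0])

```text
clock: 23.4
position: [0.4287, -0.3823, 0.1665]
ee_rot: [0.017, 1.0, 0.0, -0.0]
ft_force: [-0.5, 0.0, 0.0]
grip_width: 0.194
```

```bash
python3 - <<'E'
from h import *
b,db=eyes.camera("side"); a,da=eyes.camera("top")
o=monitor.get_obs(); print(o['position'],o['ft_force'],o['torque'])
c=np.array([.498,-.383])
for n,d in(("top",da),("side",db)):
    W=world(n,d); print(n,flange(W,c,.178,.2),rim(W,c,.055,.19))
E
```

```text
[ 0.42876087 -0.3823377   0.16698705] [ 0.52372641 -0.16765818 -0.30089305] [-0.02231358  0.05820628  0.02464954]
top (array([ 0.4973, -0.3827,  0.1887]), array([ 0.4971, -0.3834]), 0.0223, 192) ((array([ 0.49758342, -0.3826891 ]), np.float64(0.053782460191734355), np.float64(0.001070507445359364), 107), 'tilt deg', array([-0.29,  0.49]), 'z', np.float64(0.1872), 151)
side (array([ 0.4958, -0.3872,  0.1865]), array([ 0.4968, -0.3842]), 0.0251, 178) ((array([ 0.49689473, -0.38541668]), np.float64(0.05394251140005348), np.float64(0.0010490184124312288), 165), 'tilt deg', array([-0.19, -0.15]), 'z', np.float64(0.1842), 220)
```

Underside at about 0.157, so roughly 5 mm remain. I finish slowly.

>>> send_rows(offset=[[0,0,1],[0,0,2],[0,0,3],[0,0,4],[0,0,4]], roll=[0,0,0,0,0])

```text
clock: 23.92
position: [0.4288, -0.3823, 0.1631]
ee_rot: [0.017, 1.0, 0.0, -0.0]
ft_force: [0.7, 0.6, -1.6]
grip_width: 0.194
```

>>> send_rows(offset=[[0,0,1],[0,0,2],[0,0,2],[0,0,2],[0,0,2]], roll=[0,0,0,0,0])

```text
clock: 24.33
position: [0.4289, -0.3825, 0.1613]
ee_rot: [0.017, 1.0, -0.0, 0.0]
ft_force: [-1.3, 1.4, 1.2]
grip_width: 0.197
```

>>> send_rows(offset=[[0,0,0.5],[0,0,1],[0,0,1],[0,0,1],[0,0,1]], roll=[0,0,0,0,0])

```text
clock: 24.75
position: [0.4288, -0.3827, 0.1609]
ee_rot: [0.017, 1.0, 0.0, 0.0]
ft_force: [-3.0, 2.2, 7.3]
grip_width: 0.195
```

Contact is 7.3 N. I release, rise and back away, then check.

>>> send_rows(offset=[[0,0,-1],[0,0,-1],[0,0,-1],[0,0,-1],[0,0,-1]], roll=[0,0,0,0,0], jaw=0.45)

```text
clock: 25.17
position: [0.4288, -0.3823, 0.1611]
ee_rot: [0.017, 1.0, 0.0, -0.0]
ft_force: [-0.2, -0.3, 0.7]
grip_width: 0.453
```

>>> send_rows(offset=[[0,0,-10],[0,0,-35],[0,0,-65],[0,0,-95],[0,0,-110]], roll=[0,0,0,0,0])

```text
clock: 25.58
position: [0.4292, -0.3834, 0.2754]
ee_rot: [0.017, 1.0, -0.001, 0.002]
ft_force: [-0.3, -0.6, -0.1]
grip_width: 0.45
```

>>> send_rows(offset=[[0,30,0],[0,65,0],[0,100,0],[0,135,0],[0,160,0]], roll=[0,0,0,0,0])

```text
clock: 26.0
position: [0.4343, -0.2199, 0.2719]
ee_rot: [0.016, 1.0, 0.0, 0.001]
ft_force: [0.5, 0.3, -0.2]
grip_width: 0.451
```

>>> send_rows(offset=[[0,30,0],[0,60,0],[0,90,0],[0,110,0],[0,110,0]], roll=[0,0,0,0,0])

```text
clock: 26.42
position: [0.4383, -0.1085, 0.2719]
ee_rot: [0.014, 1.0, 0.001, 0.0]
ft_force: [-0.0, 0.7, 0.7]
grip_width: 0.449
```

```bash
python3 - <<'E'
from h import *
a,da=eyes.camera("top"); b,db=eyes.camera("side")
cv2.imwrite("pics/8.png",np.vstack([np.hstack([cv2.resize(a[130:280,400:550],None,fx=2.6,fy=2.6),cv2.resize(b[190:340,240:390],None,fx=2.6,fy=2.6)]),]))
c=np.array([.498,-.383])
for n,d in(("top",da),("side",db)):
    W=world(n,d); print(n,flange(W,c,.175,.2),*[rim(W,c,R,z) for R,z in((.055,.182),(.07,.112),(.085,.042))],sep="\n ")
# bystanders: change vs start
a0=np.load("pics/top0.npz")['p']; df=cv2.absdiff(a,a0).max(2)
for k,(u,v) in dict(box=(473,158),brush=(240,157),tin=(362,133),tumbler=(324,128),soap=(157,130)).items(): print(k,df[v-15:v+15,u-12:u+12].mean().round(1))
E
```

```text
top
 (array([ 0.4972, -0.3828,  0.1844]), array([ 0.4969, -0.3833]), 0.0228, 177)
 ((array([ 0.4972311 , -0.38225495]), np.float64(0.05398046969754454), np.float64(0.0010441475093205567), 115), 'tilt deg', array([0.02, 0.39]), 'z', np.float64(0.1821), 172)
 ((array([ 0.49762931, -0.3827046 ]), np.float64(0.07030456638337859), np.float64(0.0014615185244276382), 41), 'tilt deg', array([-0.21,  0.44]), 'z', np.float64(0.1128), 44)
 ((array([ 0.49822597, -0.38256858]), np.float64(0.08506960156987335), np.float64(0.00042453774634463985), 6), 'tilt deg', array([ 0.51, -1.54]), 'z', np.float64(0.0392), 8)
side
 (array([ 0.4953, -0.3882,  0.1819]), array([ 0.4977, -0.3854]), 0.024, 171)
 ((array([ 0.49686439, -0.38586723]), np.float64(0.05390827147449071), np.float64(0.0008208223907233671), 152), 'tilt deg', array([-0.03, -0.22]), 'z', np.float64(0.1792), 239)
 ((array([ 0.49718251, -0.3857529 ]), np.float64(0.06867192320464027), np.float64(0.0012386483451824542), 159), 'tilt deg', array([0.01, 0.46]), 'z', np.float64(0.1095), 202)
 ((array([ 0.49678683, -0.38561665]), np.float64(0.08371991308402876), np.float64(0.0012923860110519816), 201), 'tilt deg', array([-0.09,  0.03]), 'z', np.float64(0.0394), 238)
box 6.1
brush 5.5
tin 6.4
tumbler 5.1
soap 6.2
```

View pics/8.png

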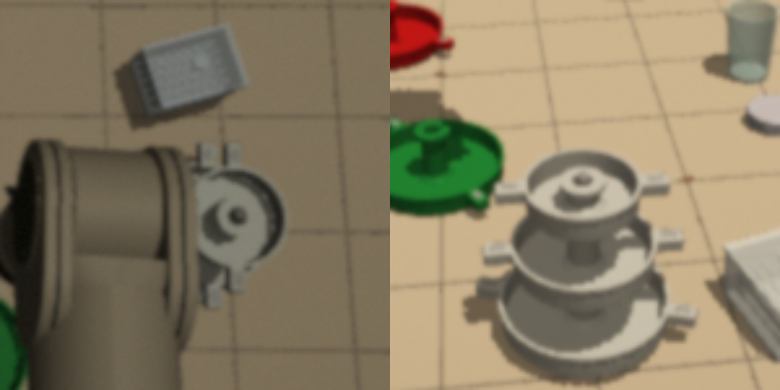

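The tiers are stacked level in the right order with the pole tip through the top sleeve, at (583,180) in the side crop. The rim heights of 0.182, 0.112 and about 0.040 match the targets, and the bystanders have not moved. I hand in.

```bash
python3 -c "
from workcell import manip; print(manip.hand_in())"
```

```text
the job is handed in; nothing more can be done
None
```

All three tiers are back on the pole, large, medium, then small, right way up. I gripped each by its near lug, lowered it until I felt light contact (about 10, 6 and 7 N) and only then released it. The job was handed in at about 26.5 s of the 72 s allowed; no verdict is reported.

**Heights:** in the last pictures the rims stood at 0.182 m and 0.112 m (top view), and the large one at about 0.039 m (side view). The targets are 0.182, 0.112 and 0.042. The side camera reads about 2–3 mm low throughout, and the large tier read 0.0418 m from above just after I released it.

**Level and centring:** tilt is under 0.5° on every tier, and their centres agree within about 1 mm. The one odd figure was a 1.5° tilt for the large tier in the last top view. It came from only 8 visible points, and the side view gave 0.1° from 238 points.

**Bystanders:** comparing the last top picture with the first shows no visible movement of the swab box, hairbrush, pill tin or tumbler. The gripper was clear of everything at hand-in.

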